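# Take the lapped sheet off the lapping plate

## Task

The flat aluminium sheet on the lapping plate is too thin to take where it lies: slide it along the plate until its end hangs about 3 to 6 cm out over the plate's open end, still lying flat without tipping off. Then take it by that overhanging end, lift it clear and lay it flat on the wooden rest, between the two guide strips and about centred with both ends hanging over. Do not let it fall on the bench, and leave the glue stick and the bottle standing where they are.

Things in the scene. Friction and masses are not known exactly. Their poses are not given: they have to be found in the camera images.
- lap_plate: Lapping plate, fixed: grey casting on feet, 96 mm wide (x), 250 mm long (y), dark flat iron face 50 mm above the bench. Bright rims 5 mm higher on three sides: one 6 mm wide on each long side (84 mm clear between them), one 8 mm wide across the +y end (inner face at y = +117 mm). The -y end is open, no rim. Origin: centre of the underside, on the bench; z up.
- plate_edge (a point): Middle of the plate's open end, on the working face (50 mm above the bench); axes as the plate's: -y points out over the open end.
- blank_center (a point): Centre (half-way up) of the loose aluminium sheet, 60 (x) by 150 (y) by 4 mm thick, about 100 g, flat on the plate, within 0.08 rad of its length, 5 to 35 mm short of the open end, 45 mm or more of bare plate behind it. z up. It tips off if its centre passes the open end. Overhanging, it can be gripped across its 60 mm width from above.
- blank_end (a point): Middle of the sheet's -y end (75 mm from its centre), half-way up: the end that goes out over the open end. Axes as the sheet's.
- rest: Wooden rest, fixed: block 98 mm wide (x), 64 mm long (y), flat top 46 mm above the bench, on a foot board 110 x 100 x 12 mm. Along both sides of the top runs a dark guide strip 13 mm wide, 10 mm high, along y; 72 mm clear between them. Both y ends are open. Origin: centre of the underside, on the bench; z up.
- rest_top (a point): Centre of the rest's top face between the guide strips, 46 mm above the bench; axes as the rest's, y along the guide strips.
- glue_mid (a point): Middle (46 mm up) of a standing loose glue stick, 28 mm across, 92 mm tall, behind the work. To be left alone.
- bottle_mid (a point): Middle (44 mm up) of a standing loose small bottle, 37 mm across, 88 mm tall, behind the work. To be left alone.

How it is judged:
On the way, in this order (a step that is already met when the one before it is completed fails the run):
1. the sheet lies flat and at rest on the lapping plate with its end 25 to 70 mm out over the open end (y of blank_center in the frame of plate_edge between 0.005 and 0.05 m and z of blank_center in the frame of plate_edge between -0.002 and 0.006 m and angle between blank_center's own z axis and vertical below 0.05 rad and linear speed of blank below 0.02 m/s), for 0.2 s.
2. the sheet, held by the end that overhung (grasp point within 60 mm of it), is lifted clear of the plate (its centre over 12 mm above where it lay) (height (world z) of blank_center above 0.064 m and horizontal distance between the grasp point and blank_end below 0.06 m and contact force between blank and the fingers above 0.5 N), for 0.1 s.
At the end, for the whole second after the job is handed in: The sheet lies flat (within 0.05 rad) and still on the top of the wooden rest between its guide strips, its centre within 25 mm of the rest's centre along the strips and 10 mm across them, released (x of blank_center in the frame of rest_top between -0.01 and 0.01 m and y of blank_center in the frame of rest_top between -0.025 and 0.025 m and z of blank_center in the frame of rest_top between -0.002 and 0.006 m and angle between blank_center's own z axis and vertical below 0.05 rad and angle between the y axis of blank_center and the y axis of rest_top, either way round below 0.25 rad and linear speed of blank below 0.02 m/s and contact force between blank and the fingers below 0.1 N); the robot touches nothing.
It fails at once if the sheet falls to the bench (its centre less than 30 mm above it) (height (world z) of blank_center below 0.03 m).
It fails at once if the glue stick is moved more than 30 mm or knocked over (distance of glue_mid from where it was at the start of the episode above 0.03 m or angle between glue_mid's own z axis and vertical above 0.5 rad).
It fails at once if the bottle is moved more than 30 mm or knocked over (distance of bottle_mid from where it was at the start of the episode above 0.03 m or angle between bottle_mid's own z axis and vertical above 0.5 rad).
It also fails if it takes over 45 s, if anything falls off the work surface, if the arm or the gripper's body presses on something with over 40 N, if the wrist force passes 120 N, or if a joint passes its speed limit or range.

## Robot

A 6-joint arm with a two-finger parallel gripper is mounted at the origin on a cart in front of the work surface, level with it; the furniture and walls round the work are solid. World frame = base frame: x ahead of the robot, y to its left, z up, the work surface at z = 0. Lengths are in m, angles in rad, forces in N, time in s.
With the tool pointing down it reaches from about 0.375 to 0.9 m from the base axis. Payload 3.1 kg.
Tool frame: the origin (TCP) lies between the finger pads; the fingertips stand 22 mm ahead of it and the grasp point (between the pads) lies 3 mm ahead of it; z points along the fingers, y is the direction in which the jaws open and shut (so a half turn about z gives the same grasp; the last joint's range is limited). The gripper opens to 85 mm and grips with 20 to 120 N. Pads are 22 mm wide; open, the fingers measure 114 mm over their backs; the gripper's body (76 mm by 85 mm) begins 54 mm behind the grasp point. The pads swing forward as they close: fully open they stand 13 mm farther back than shut.
Start: joints at [-1.294, 0.527, 1.433, -0, 1.181, -0.178], TCP at [0.275, -0.561, 0.253] pointing down, gripper open.
Joint ranges: [-3.08, 3.08], [-0.75, 2.2], [0.22, 2.44], [-1.43, 4.57], [0, 2.65], [-2.85, 2.85]. Speed limits (rad/s): [2.79, 2.79, 3.14, 3.14, 3.14, 3.14].

## Interface

Orientations are given as a unit quaternion [x, y, z, w].
In Python, from station import status, snapshot, manip gives the robot as it stands.
- The arm moves only by the tool move_arm, never from a script. Its argument "plan" is a list that holds one entry, the list of rows, each a list of 7 numbers: the turn, a rotation vector about the tool's x, y, z scaled (see below), then the shift along the tool's x, y, z scaled (see below), then the closure, from 0 (fully open) to 1 (shut). A call has exactly 8 rows; each row is the pose to reach, as a shift and turn from the pose commanded when the call began, along the tool's axes at that moment; what a row does not reach only later rows make up. The controller multiplies each number of a shift by 100 mm and each number of a turn by pi/4 rad. A row lasts 1/8 s, in which the tool goes at most 62.5 mm and 10.7 degrees, less where a joint would pass 70% of its speed; a pose out of reach is approached as far as the arm can. A call with a number of a shift or a turn outside -1 to 1 is refused whole. A call with a gripper value outside its range is refused whole. The fingers move at their own pace and stop on an object; "force" is the grip in N (left out, the last holds). Time passes only in rows, so rows that repeat a pose let the fingers close, or fill a call up. It gives the time, the measured TCP pose, the force and the opening at its end, in the units of the state.
- status.sense(): the state, without advancing time (a new reading comes with each control period).
- snapshot(name): name is "scene" or "top"; returns a dict with "img" (420x560x3 uint8, red, green, blue), "depth" (420x560 float32, m along the optical axis (not along the pixel's ray), 0 where there is no reading), "mtx" (3x3 intrinsics, pixels), "k1" (the pictures are not rectified: a ray, as slopes to the right and down, at radius r is drawn at 1 + k1 r^2 times it, then the intrinsics apply), "T" (4x4, takes a point from camera to world coordinates). Camera axes: x right, y up, looking along -z (the intrinsics and any distortion apply to the point x, -y, -z); pixel columns grow to the right and rows downward; lengths in m; the calibration is good to about 2 mm. A picture is of the moment at which its call begins.
- manip.sign_off(): hands the job in, once; it reports no verdict.
The state is a dict: "t": time; "q": joint angles; "qd": joint speeds; "tau": joint torques, N m; "tcp_pos": TCP position; "tool_rot": TCP orientation; "force": force on the tool from outside, world axes, zero at the start; "ft_torque": the same for the moment, N m; "finger_gap": opening from 0.0 (shut) to 1.0 (fully open).
Only numpy, scipy, OpenCV 4.12 (cv2) and the standard library are available. Lean on these libraries where they do the work, as an engineer would, in place of code of your own. Each camera call takes 0.05 s, during which the arm holds its last target. There are 200 camera calls.

## Working session

There is one attempt and no reset: what is moved stays moved. The work goes in short steps, Python scripts to look and compute and a tool call to move; the robot and the scene stay as the last step left them, time stands still between calls to the robot, and variables do not carry over. Pictures are saved under pics/ and viewed, on a budget of 10 in all, crops included, one or two more only if the job needs it, and the job is handed in when it is done.

Besides the shell and the picture viewer there is one more tool, called after "Emit:" in YAML: its name, and indented under it one key for each argument. move_arm: Moves the arm, as the interface text tells. Its arguments: {"type":"object","properties":{"plan":{"type":"array"},"force":{"type":"number"}},"required":["plan"]}

```bash
ls; mkdir -p pics
cat > h.py <<'E'
import numpy as np, cv2
from station import status, snapshot, manip
def ray_plane(s,px,z):
    px=np.atleast_2d(np.float64(px)); K=np.array(s['mtx']); T=np.array(s['T'])
    d=np.c_[(px[:,0]-K[0,2])/K[0,0],(px[:,1]-K[1,2])/K[1,1]]
    u=d.copy()
    for _ in range(20): u=d/(1+s['k1']*(u**2).sum(1,keepdims=True))
    r=np.c_[u[:,0],-u[:,1],-np.ones(len(u))]@T[:3,:3].T; o=T[:3,3]
    return o+r*((z-o[2])/r[:,2:])
def grid(s):
    h,w=s['depth'].shape; v,u=np.mgrid[:h,:w]; K=s['mtx']; T=np.array(s['T'])
    d=np.c_[(u.ravel()-K[0][2])/K[0][0],(v.ravel()-K[1][2])/K[1][1]]; x=d.copy()
    for _ in range(20): x=d/(1+s['k1']*(x**2).sum(1,keepdims=True))
    D=s['depth'].ravel()[:,None]
    return (np.c_[x[:,0:1]*D,-x[:,1:]*D,-D]@T[:3,:3].T+T[:3,3]).reshape(h,w,3)
def save(s,n): cv2.imwrite('pics/'+n,s['img'][:,:,::-1])
E
python3 - <<'E'
from h import *
for n in('scene','top'):
    s=snapshot(n); save(s,n+'0.png'); np.save(n+'0.npy',s,allow_pickle=True)
    print(n,np.round(s['T'],3).tolist(),s['mtx'],s['k1'])
st=status.sense(); print(st)
E
```

```text
pics
scene [[-0.854, 0.308, -0.418, 0.263], [-0.519, -0.488, 0.701, 0.565], [0.012, 0.817, 0.577, 0.592], [0.0, 0.0, 0.0, 1.0]] [[476.30362285   0.         283.58130002]
 [  0.         476.30362285 209.47094246]
 [  0.           0.           1.        ]] -0.014810761242337283
top [[-0.014, 0.99, -0.14, 0.482], [-1.0, -0.016, -0.013, -0.075], [-0.015, 0.14, 0.99, 1.233], [0.0, 0.0, 0.0, 1.0]] [[498.88993181   0.         288.68035396]
 [  0.         498.88993181 215.23305746]
 [  0.           0.           1.        ]] -0.13821468724842004
{'t': 0.1, 'q': array([-1.29452263e+00,  5.28390268e-01,  1.43379458e+00, -8.94406191e-06,
        1.18140547e+00, -1.78454333e-01]), 'qd': array([ 0.00143254, -0.0014752 , -0.00342534,  0.00012414, -0.00076318,
        0.00047329]), 'tau': array([-1.23797149e-04, -4.43303597e+01, -1.78586984e+01, -1.29702598e-04,
        3.87575405e-03,  1.68988458e-05]), 'tcp_pos': array([ 0.27439133, -0.56086391,  0.25241446]), 'tool_rot': array([ 9.74263087e-01,  2.25411710e-01, -5.29637393e-05, -9.97436271e-04]), 'force': array([ 1.16849491, -0.03187178, -0.08947829]), 'ft_torque': array([-0.02265339,  0.02496516, -0.0408948 ]), 'finger_gap': 1.0008499315583337}
```

View pics/scene0.png

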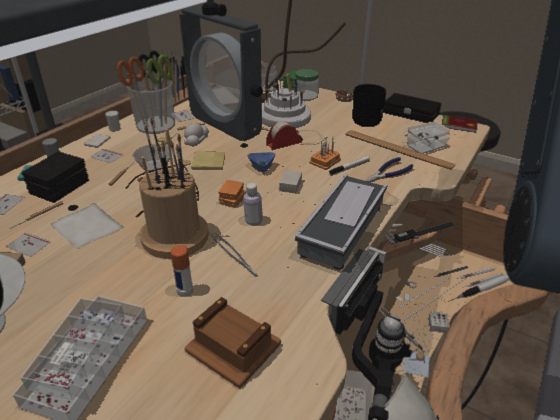

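View pics/top0.png

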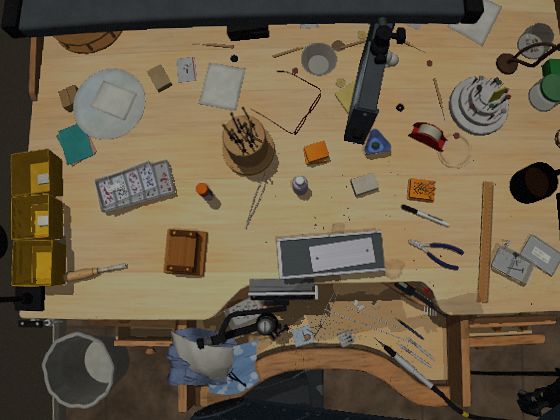

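The top view shows the plate at about (330,255) with its long axis along world y. Its open end is at the right (x≈383), with the bright sheet at (310–376, 237–270). The rest is at (186,251), with its strips running left-right. The glue stick is at (204,190) and the bottle at (300,185).

Run:
```python
from h import *
s=np.load('top0.npy',allow_pickle=True).item(); im=s['img']; P=grid(s)
big=cv2.resize(im[222:295,155:395],None,fx=3.3,fy=3.3,interpolation=cv2.INTER_CUBIC)
cv2.imwrite('pics/crop0.png',big[:,:,::-1])
g=cv2.cvtColor(im,cv2.COLOR_RGB2GRAY); hsv=cv2.cvtColor(im,cv2.COLOR_RGB2HSV)
print('row255 gray',g[255,270:392].tolist())
print('col345 gray',g[225:285,345].tolist())
def box(m,z,name):
    m=m.astype(np.uint8); c=max(cv2.findContours(m,0,1)[0],key=cv2.contourArea)
    w=ray_plane(s,c[:,0,:],z)[:,:2]; r=cv2.minAreaRect((w*1000).astype(np.float32)); print(name,r, 'mean z',np.round(np.median(P[m>0][:,2]),4))
roi=np.zeros_like(g,bool); roi[240:268,300:379]=1
box(cv2.morphologyEx(((g>105)&roi).astype(np.uint8),cv2.MORPH_OPEN,np.ones((5,5))),.054,'sheet')
roi=np.zeros_like(g,bool); roi[225:285,270:390]=1
box((P[...,2]>.035)&roi,.053,'plate(depth)')
roi=np.zeros_like(g,bool); roi[220:285,155:215]=1
box((P[...,2]>.035)&roi,.05,'rest block'); box((P[...,2]>.051)&roi,.056,'strip one')
box((P[...,2]>.006)&roi,.012,'foot board')
for n,(a,b,c,d) in dict(vise=(272,305,235,330),glue=(175,205,190,220),bottle=(170,200,285,315),stuffR=(225,300,390,460)).items():
    q=P[a:b,c:d].reshape(-1,3); q=q[q[:,2]>.015]; print(n,len(q), np.round([q.min(0),q.max(0)],3).tolist() if len(q) else '')
```

```text
row255 gray [146, 146, 145, 146, 145, 145, 127, 104, 151, 159, 163, 82, 59, 64, 62, 64, 64, 63, 63, 63, 63, 63, 63, 64, 62, 63, 62, 64, 61, 61, 60, 63, 61, 63, 62, 60, 59, 62, 62, 57, 148, 156, 154, 152, 150, 150, 149, 148, 149, 147, 146, 148, 146, 148, 145, 147, 146, 147, 148, 147, 147, 148, 145, 147, 146, 145, 143, 143, 143, 143, 144, 145, 146, 146, 147, 146, 147, 149, 147, 147, 148, 146, 145, 149, 147, 147, 147, 146, 148, 148, 149, 149, 149, 148, 147, 148, 147, 145, 145, 146, 144, 145, 145, 141, 98, 54, 60, 59, 60, 59, 59, 57, 56, 100, 139, 137, 134, 136, 135, 133, 135, 135]
col345 gray [138, 139, 143, 143, 137, 120, 119, 120, 135, 156, 136, 53, 61, 60, 60, 61, 106, 151, 146, 145, 146, 145, 145, 145, 148, 145, 142, 145, 145, 144, 146, 149, 150, 150, 147, 144, 148, 144, 143, 148, 153, 119, 43, 61, 59, 54, 111, 157, 120, 65, 80, 79, 83, 81, 78, 123, 153, 122, 77, 71]
sheet ((553.7337036132812, -183.80320739746094), (59.612876892089844, 149.7561798095703), 7.641310214996338) mean z 0.0535
plate(depth) ((553.7332153320312, -157.4351348876953), (96.5890121459961, 250.9787139892578), 3.73309326171875) mean z 0.0518
rest block ((567.4717407226562, 197.9086456298828), (69.59056091308594, 97.11835479736328), 85.23963165283203) mean z 0.047
strip one ((526.6190795898438, 201.7252197265625), (65.48855590820312, 14.521565437316895), 85.85181427001953) mean z 0.0557
foot board ((567.2052612304688, 197.85720825195312), (103.59496307373047, 108.13451385498047), 85.65531158447266) mean z 0.0445
vise 297 [[0.454, -0.153, 0.016], [0.514, -0.035, 1.233]]
glue 187 [[0.482, -0.075, 0.016], [0.724, 0.157, 1.233]]
bottle 240 [[0.482, -0.106, 0.016], [0.744, -0.069, 1.233]]
stuffR 30 [[0.482, -0.479, 0.015], [0.574, -0.075, 1.233]]
```

View pics/crop0.png

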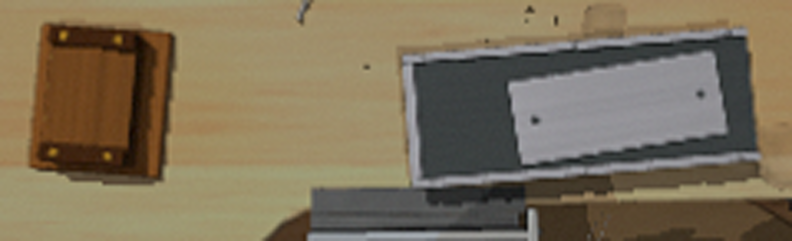

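The crop shows the open end at the right without a rim, and the sheet skewed a few degrees relative to the plate. The rest's strips run along y. I'll check the obstacle heights and compute the first move.

```bash
cat >> h.py <<'E'
from scipy.spatial.transform import Rotation as R
def to(p,jaw_deg):
    """numbers for a tool-down pose: shift/turn in the tool axes and call units (from measured pose)"""
    st=status.sense(); r=R.from_quat(st['tool_rot'])
    j=np.deg2rad(jaw_deg); y=np.array([np.cos(j),np.sin(j),0]); z=np.array([0,0,-1.]); x=np.cross(y,z)
    tgt=R.from_matrix(np.c_[x,y,z]); d=r.inv().apply(np.array(p)-st['tcp_pos'])/.1
    print('t',round(st['t'],2),'tcp',st['tcp_pos'].round(4),'turn',((r.inv()*tgt).as_rotvec()/(np.pi/4)).round(3),'shift',d.round(3),'F',st['force'].round(2),'gap',round(st['finger_gap'],3))
E
python3 - <<'E'
from h import *
s=np.load('top0.npy',allow_pickle=True).item(); P=grid(s); ok=s['depth']>0
q=P[ok]
def mx(n,a,b,c,d):
    k=q[(q[:,0]>a)&(q[:,0]<b)&(q[:,1]>c)&(q[:,1]<d)]; print(n,k[:,2].max().round(3) if len(k) else None)
mx('vise',.43,.52,-.17,-.02); mx('front corridor',.2,.6,-.6,-.3); mx('work',.45,.65,-.3,.3); mx('behind',.62,.72,-.35,.3);mx('front',.3,.5,-.35,.3)
k=q[(q[:,2]>.06)&(q[:,0]<.65)&(abs(q[:,1])<.4)]; print(len(k), k.min(0).round(3) if len(k) else '',k.max(0).round(3) if len(k) else '')
to([.548,-.08,.15],3.7)
E
```

```text
vise 0.06
front corridor 0.579
work 0.063
behind 0.096
front 0.67
2716 [ 0.237 -0.251  0.06 ] [0.607 0.23  0.67 ]
t 0.1 tcp [ 0.2744 -0.5609  0.2524] turn [-0.002 -0.002 -1.503] shift [ 4.57  -3.116  1.032] F [ 1.17 -0.03 -0.09] gap 1.001
```

Emit:
move_arm:
  plan:
    - [[0, 0, 0, 0.1, -0.07, 0, 0.3], [0, 0, 0, 0.25, -0.17, 0, 0.6], [0, 0, 0, 0.4, -0.27, 0, 0.6], [0, 0, 0, 0.55, -0.37, 0, 0.6], [0, 0, 0, 0.7, -0.48, 0, 0.6], [0, 0, 0, 0.8, -0.55, 0, 0.6], [0, 0, 0, 0.9, -0.61, 0, 0.6], [0, 0, 0, 1, -0.68, 0, 0.6]]

```text
t: 1.1
tcp_pos: [0.3349, -0.4561, 0.2534]
tool_rot: [0.974, 0.225, 0.0, 0.0]
force: [-0.3, 0.7, 0.4]
finger_gap: 0.399
```

Emit:
move_arm:
  plan:
    - [[0, 0, 0, 0.1, -0.07, 0, 0.6], [0, 0, 0, 0.25, -0.17, 0, 0.6], [0, 0, 0, 0.4, -0.27, 0, 0.6], [0, 0, 0, 0.55, -0.37, 0, 0.6], [0, 0, 0, 0.7, -0.48, 0, 0.6], [0, 0, 0, 0.8, -0.55, 0, 0.6], [0, 0, 0, 0.9, -0.61, 0, 0.6], [0, 0, 0, 1, -0.68, 0, 0.6]]

```text
t: 2.1
tcp_pos: [0.3949, -0.351, 0.2534]
tool_rot: [0.974, 0.225, 0.0, 0.0]
force: [0.4, 0.5, 0.1]
finger_gap: 0.401
```

Emit:
move_arm:
  plan:
    - [[0, 0, 0, 0.1, -0.07, 0, 0.6], [0, 0, 0, 0.25, -0.17, 0, 0.6], [0, 0, 0, 0.4, -0.27, 0, 0.6], [0, 0, 0, 0.55, -0.37, 0, 0.6], [0, 0, 0, 0.7, -0.48, 0, 0.6], [0, 0, 0, 0.8, -0.55, 0, 0.6], [0, 0, 0, 0.9, -0.61, 0, 0.6], [0, 0, 0, 1, -0.68, 0, 0.6]]

```text
t: 3.1
tcp_pos: [0.4549, -0.246, 0.2533]
tool_rot: [0.974, 0.225, 0.0, 0.0]
force: [0.3, -0.2, -0.1]
finger_gap: 0.399
```

Emit:
move_arm:
  plan:
    - [[0, 0, -0.1, 0.1, -0.07, 0.05, 0.6], [0, 0, -0.2, 0.25, -0.17, 0.1, 0.6], [0, 0, -0.3, 0.4, -0.27, 0.2, 0.6], [0, 0, -0.4, 0.55, -0.37, 0.3, 0.6], [0, 0, -0.5, 0.7, -0.48, 0.35, 0.6], [0, 0, -0.6, 0.8, -0.55, 0.4, 0.6], [0, 0, -0.68, 0.9, -0.61, 0.45, 0.6], [0, 0, -0.75, 1, -0.68, 0.5, 0.6]]

```text
t: 4.1
tcp_pos: [0.5148, -0.1409, 0.2031]
tool_rot: [0.866, 0.499, 0.0, 0.0]
force: [0.6, -0.1, 0.3]
finger_gap: 0.4
```

```bash
python3 -c "
from h import *
to([.548,-.08,.10],3.7)"
```

```text
t 4.1 tcp [ 0.5148 -0.1409  0.2031] turn [ 0.     0.    -0.751] shift [ 0.693 -0.018  1.031] F [ 0.57 -0.06  0.29] gap 0.4
```

Emit:
move_arm:
  plan:
    - [[0, 0, -0.1, 0.1, 0, 0.1, 0.6], [0, 0, -0.2, 0.25, 0, 0.25, 0.6], [0, 0, -0.3, 0.4, 0, 0.4, 0.6], [0, 0, -0.4, 0.5, -0.01, 0.55, 0.6], [0, 0, -0.5, 0.6, -0.02, 0.7, 0.6], [0, 0, -0.6, 0.66, -0.02, 0.85, 0.6], [0, 0, -0.7, 0.69, -0.02, 0.95, 0.6], [0, 0, -0.75, 0.69, -0.02, 1.0, 0.6]]

```text
t: 5.1
tcp_pos: [0.5474, -0.0801, 0.1025]
tool_rot: [0.684, 0.73, -0.0, -0.0]
force: [0.1, -0.5, 0.1]
finger_gap: 0.399
```

Run:
```python
from h import *
s=snapshot('scene'); im=s['img'][160:300,250:430]
cv2.imwrite('pics/a.png',cv2.resize(im,None,fx=4,fy=4,interpolation=cv2.INTER_CUBIC)[:,:,::-1])
to([.548,-.08,.074],3.7)
```

```text
t 5.15 tcp [ 0.5471 -0.0802  0.1021] turn [-0.002 -0.001  0.   ] shift [0.001 0.009 0.281] F [-0.43  0.78 -0.42] gap 0.4
```

View pics/a.png

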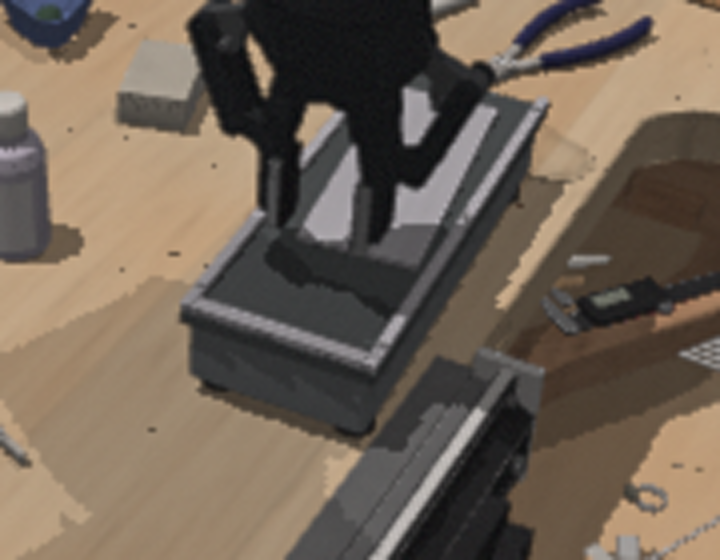

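The picture shows both fingertips over bare plate behind the sheet's end, between the rims.

Emit:
move_arm:
  plan:
    - [[0, 0, 0, 0, 0, 0.08, 0.6], [0, 0, 0, 0, 0, 0.16, 0.6], [0, 0, 0, 0, 0, 0.2, 0.6], [0, 0, 0, 0, 0, 0.24, 0.6], [0, 0, 0, 0, 0, 0.26, 0.6], [0, 0, 0, 0, 0, 0.28, 0.6], [0, 0, 0, 0, 0, 0.29, 0.6], [0, 0, 0, 0, 0, 0.3, 0.6]]

```text
t: 6.15
tcp_pos: [0.5475, -0.0808, 0.0734]
tool_rot: [0.685, 0.729, 0.0, 0.0]
force: [-0.1, -0.1, 0.4]
finger_gap: 0.396
```

Emit:
move_arm:
  plan:
    - [[0, 0, 0, 0, 0, 0.0, 0.6], [0, 0, 0, 0, 0, 0.01, 0.6], [0, 0, 0, 0, 0, 0.01, 0.6], [0, 0, 0, 0, 0, 0.02, 0.6], [0, 0, 0, 0, 0, 0.02, 0.6], [0, 0, 0, 0, 0, 0.03, 0.6], [0, 0, 0, 0, 0, 0.03, 0.6], [0, 0, 0, 0, 0, 0.03, 0.6]]

```text
t: 7.15
tcp_pos: [0.5474, -0.0807, 0.0713]
tool_rot: [0.685, 0.729, 0.0, 0.0]
force: [-1.4, 0.1, 7.0]
finger_gap: 0.406
```

Emit:
move_arm:
  plan:
    - [[0, 0, 0, 0, 0, -0.018, 0.6], [0, 0, 0, -0.05, 0, -0.018, 0.6], [0, 0, 0, -0.1, 0, -0.018, 0.6], [0, 0, 0, -0.17, 0, -0.018, 0.6], [0, 0, 0, -0.24, 0, -0.018, 0.6], [0, 0, 0, -0.31, 0, -0.018, 0.6], [0, 0, 0, -0.38, 0, -0.018, 0.6], [0, 0, 0, -0.45, 0, -0.018, 0.6]]

```text
t: 8.15
tcp_pos: [0.5502, -0.1261, 0.072]
tool_rot: [0.685, 0.729, -0.0, -0.0]
force: [0.7, 0.1, -0.4]
finger_gap: 0.4
```

Run:
```python
from h import *
s=snapshot('scene'); im=s['img'][160:300,250:430]
cv2.imwrite('pics/b.png',cv2.resize(im,None,fx=4,fy=4,interpolation=cv2.INTER_CUBIC)[:,:,::-1])
to([.555,-.169,.0722],3.7)
```

```text
t 8.2 tcp [ 0.5505 -0.1271  0.0721] turn [ 0.001  0.001 -0.004] shift [-0.421  0.019 -0.001] F [-0.53  0.37 -0.43] gap 0.398
```

View pics/b.png

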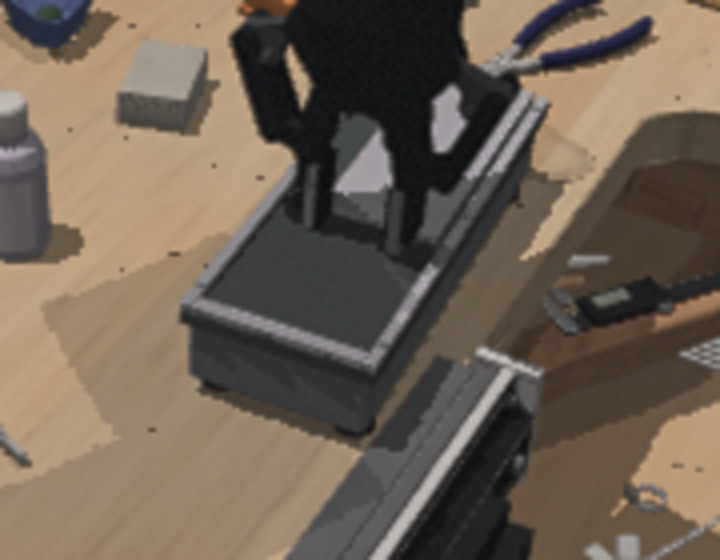

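The picture shows the sheet ahead of the fingers and moving straight with them. I'll continue to just short of the goal, back off, and look.

Emit:
move_arm:
  plan:
    - [[0, 0, 0, -0.05, 0, 0, 0.6], [0, 0, 0, -0.1, 0, 0, 0.6], [0, 0, 0, -0.16, 0, 0, 0.6], [0, 0, 0, -0.22, 0, 0, 0.6], [0, 0, 0, -0.28, 0, 0, 0.6], [0, 0, 0, -0.33, 0, 0, 0.6], [0, 0, 0, -0.36, 0, 0, 0.6], [0, 0, 0, -0.38, 0, 0, 0.6]]

```text
t: 9.2
tcp_pos: [0.5525, -0.1637, 0.0721]
tool_rot: [0.685, 0.729, 0.0, -0.0]
force: [-0.4, 0.7, 1.2]
finger_gap: 0.398
```

Run:
```python
from h import *
s=snapshot('top'); P=grid(s)
big=cv2.resize(s['img'][222:295,265:425],None,fx=4.5,fy=4.5,interpolation=cv2.INTER_CUBIC)
cv2.imwrite('pics/c.png',big[:,:,::-1])
s=snapshot('scene'); np.save('sc1.npy',s,allow_pickle=True)
to([.56,-.16,.09],3.7)
```

```text
t 9.3 tcp [ 0.5526 -0.1638  0.0721] turn [ 0.     0.    -0.003] shift [ 0.034  0.076 -0.179] F [-0.27 -0.14  0.53] gap 0.401
```

View pics/c.png

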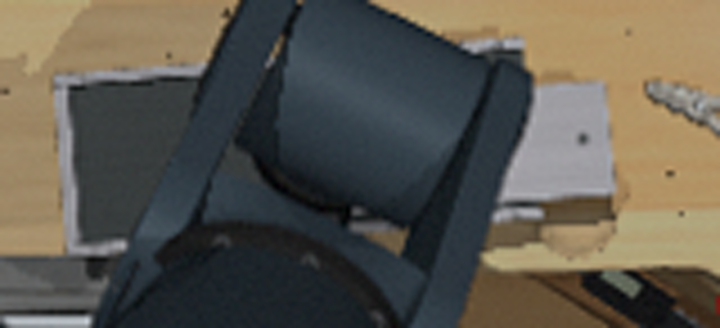

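The sheet's end now hangs out over the open end, with end corners at about crop (605,83) and (612,193). I'll measure it.

Run:
```python
from h import *
s=np.load('top0.npy',allow_pickle=True).item()
w=ray_plane(s,[[265+605/4.5-.4,222+83/4.5-.4],[265+612/4.5-.4,222+193/4.5-.4]],.054)[:,:2]*1000
m=w.mean(0); e=np.array([561.9,-282.2]); yx=np.array([-.065,.998])
print(w.round(1),m.round(1),'overhang',-(m-e)@yx,'ang of width',np.degrees(np.arctan2(*(w[0]-w[1])[::-1])))
```

```text
[[ 584.9 -321.4]
 [ 526.8 -322.8]] [ 555.9 -322.1] overhang 39.40021530251448 ang of width 1.3560917106077321
```

Emit:
move_arm:
  plan:
    - [[0, 0, 0, -0.03, 0, 0, 0.6], [0, 0, 0, -0.06, 0, 0, 0.6], [0, 0, 0, -0.08, 0, 0, 0.6], [0, 0, 0, -0.08, 0, 0, 0.6], [0, 0, 0, 0.0, 0, 0, 0.6], [0, 0, 0, 0.0, 0, -0.15, 0.6], [0, 0, 0, 0.0, 0, -0.35, 0.6], [0, 0, 0, 0.0, 0, -0.5, 0.6]]

```text
t: 10.3
tcp_pos: [0.5531, -0.1637, 0.1239]
tool_rot: [0.685, 0.729, 0.0, 0.001]
force: [-0.5, -0.6, 0.3]
finger_gap: 0.399
```

Emit:
move_arm:
  plan:
    - [[0, 0, 0, -0.05, 0, -0.05, 0.3], [0, 0, 0, -0.2, 0, -0.05, 0], [0, 0, 0, -0.35, 0, -0.05, 0], [0, 0, 0, -0.5, 0, -0.05, 0], [0, 0, 0, -0.65, 0, -0.05, 0], [0, 0, 0, -0.8, 0, -0.05, 0], [0, 0, 0, -0.92, 0, -0.05, 0], [0, 0, 0, -1.0, 0, -0.05, 0]]

```text
t: 11.3
tcp_pos: [0.5588, -0.2643, 0.1271]
tool_rot: [0.685, 0.729, 0.0, 0.0]
force: [-0.8, 0.4, -0.5]
finger_gap: 1.004
```

Run:
```python
from h import *
for n in ('top','scene'):
    s=snapshot(n); np.save(n+'2.npy',s,allow_pickle=True)
    a,b,c,d=(222,302,245,425) if n=='top' else (140,280,280,440)
    cv2.imwrite(f'pics/d_{n}.png',cv2.resize(s['img'][a:b,c:d],None,fx=4,fy=4,interpolation=cv2.INTER_CUBIC)[:,:,::-1])
a=cv2.imread('pics/d_top.png'); b=cv2.imread('pics/d_scene.png'); 
a=cv2.copyMakeBorder(a,0,0,0,720-a.shape[1] if a.shape[1]<720 else 0,0); b=cv2.resize(b,None,fx=.48,fy=.48)
b=cv2.copyMakeBorder(b,0,0,0,720-b.shape[1],0); cv2.imwrite('pics/d.png',np.vstack([a,b])); print(a.shape,b.shape)
to([.5555,-.309,.051],3)
```

```text
(320, 720, 3) (269, 720, 3)
t 11.4 tcp [ 0.5589 -0.2643  0.1272] turn [0.001 0.001 0.011] shift [-0.443 -0.062  0.762] F [0.45 0.92 0.47] gap 0.997
```

View pics/d.png

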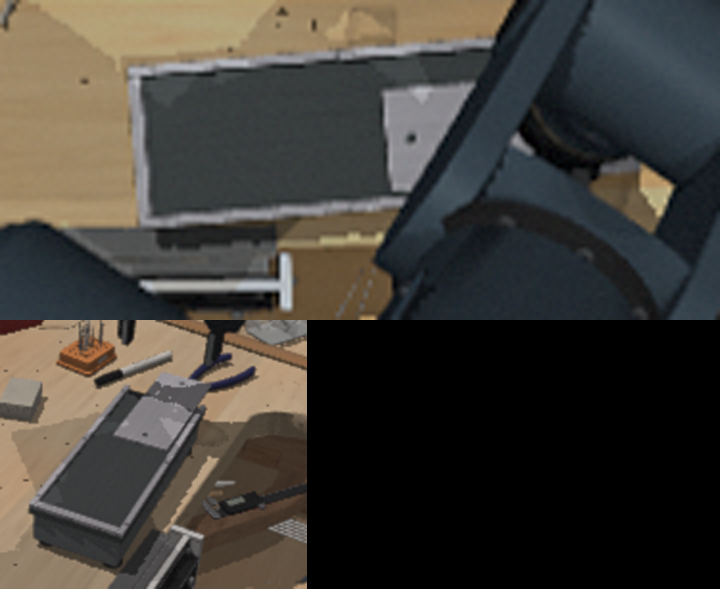

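The sheet lies flat with its back end at crop (383,90)–(391,190), and the overhanging end is free in the scene view. I'll locate the back edge.

Run:
```python
from h import *
s=np.load('top2.npy',allow_pickle=True).item(); g=cv2.cvtColor(s['img'],cv2.COLOR_RGB2GRAY).astype(float)
# sub-pixel back edge: per row, crossing of 105 in columns 333..348 ; long edges too
rows=np.arange(247,267); px=[]
for r in rows:
    c=np.arange(333,348); v=g[r,c]; k=np.argmax(v>105); px.append([c[k]-1+(105-v[k-1])/(v[k]-v[k-1]),r])
w=ray_plane(s,px,.054)[:,:2]*1000; f=np.polyfit(w[:,0],w[:,1],1); print('edge slope deg',np.degrees(np.arctan(f[0])),'resid',np.std(w[:,1]-np.polyval(f,w[:,0])))
c=np.array([245+387/4-.4,222+140/4-.4])
ends=[]
for col in range(344,351):
    r=np.arange(238,275); v=g[r,col]; m=np.where(v[3:-3]>105)[0]+3
    # sheet rows: contiguous block around row 257
    k=257-238; a=k
    while v[a-1]>105:a-=1
    b=k
    while v[b+1]>105:b+=1
    ends.append(ray_plane(s,[[col,r[a]-.5],[col,r[b]+.5]],.054)[:,:2].round(4).tolist())
for q in ends: print(q)
xm=np.mean([[p[0][0]+p[1][0]] for p in ends])/2*1000; print('back edge y at mid',np.polyval(f,xm),'mid x',xm)
```

```text
edge slope deg 3.1579134364671373 resid 0.46203259521262596
[[0.579, -0.1898], [0.5177, -0.1881]]
[[0.579, -0.1921], [0.5176, -0.1905]]
[[0.579, -0.1945], [0.5176, -0.1928]]
[[0.5481, -0.196], [0.5175, -0.1952]]
[[0.5481, -0.1984], [0.5222, -0.1977]]
[[0.5812, -0.2017], [0.5245, -0.2001]]
[[0.5812, -0.2041], [0.5292, -0.2026]]
back edge y at mid -182.33691520321878 mid x 545.8499999999999
```

Emit:
move_arm:
  plan:
    - [[0, 0, 0.01, -0.15, -0.02, 0, 0], [0, 0, 0.01, -0.35, -0.05, 0, 0], [0, 0, 0.01, -0.45, -0.065, 0.05, 0], [0, 0, 0.01, -0.455, -0.065, 0.2, 0], [0, 0, 0.01, -0.455, -0.065, 0.35, 0], [0, 0, 0.01, -0.455, -0.065, 0.5, 0], [0, 0, 0.01, -0.455, -0.065, 0.58, 0], [0, 0, 0.01, -0.455, -0.065, 0.62, 0]]

```text
t: 12.4
tcp_pos: [0.555, -0.3087, 0.0642]
tool_rot: [0.688, 0.726, -0.0, -0.001]
force: [0.2, 0.3, 0.2]
finger_gap: 0.994
```

Run:
```python
from h import *
s=snapshot('scene')
cv2.imwrite('pics/e.png',cv2.resize(s['img'][130:270,290:460],None,fx=4,fy=4,interpolation=cv2.INTER_CUBIC)[:,:,::-1])
to([.5552,-.310,.051],3.2)
```

```text
t 12.45 tcp [ 0.5549 -0.3088  0.0641] turn [-0.001 -0.001 -0.002] shift [-0.013  0.002  0.131] F [ 0.23  0.18 -1.62] gap 1.001
```

View pics/e.png

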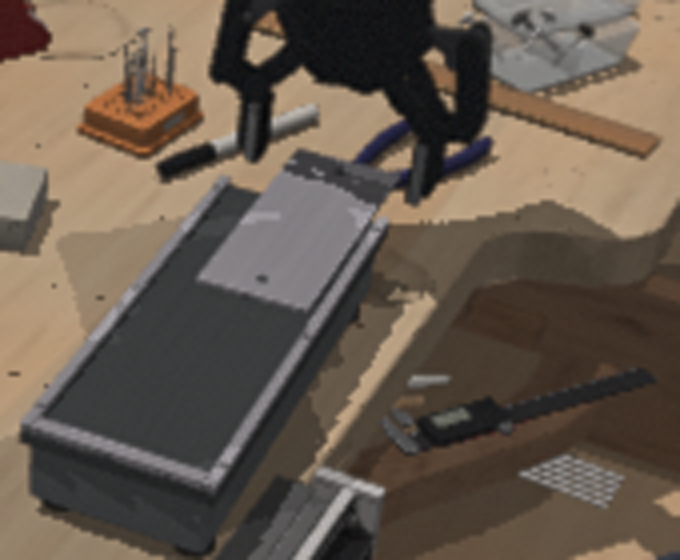

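The fingers straddle the overhanging end with room on both sides, clear of the plate. I'll descend, close at 80 N, then lift.

Emit:
move_arm:
  plan:
    - [[0, 0, 0, -0.005, 0, 0.07, 0], [0, 0, 0, -0.01, 0, 0.13, 0], [0, 0, 0, -0.01, 0, 0.13, 0], [0, 0, 0, -0.01, 0, 0.13, 0.5], [0, 0, 0, -0.01, 0, 0.13, 0.8], [0, 0, 0, -0.01, 0, 0.13, 1], [0, 0, 0, -0.01, 0, 0.13, 1], [0, 0, 0, -0.01, 0, 0.13, 1]]
  force: 80

```text
t: 13.45
tcp_pos: [0.5552, -0.3103, 0.0526]
tool_rot: [0.688, 0.726, -0.0, 0.0]
force: [-2.0, -0.2, 5.9]
finger_gap: 0.672
```

Emit:
move_arm:
  plan:
    - [[0, 0, 0, 0, 0, 0, 1], [0, 0, 0, 0, 0, -0.04, 1], [0, 0, 0, 0, 0, -0.1, 1], [0, 0, 0, 0, 0, -0.18, 1], [0, 0, 0, 0, 0, -0.26, 1], [0, 0, 0, 0, 0, -0.34, 1], [0, 0, 0, 0, 0, -0.4, 1], [0, 0, 0, 0, 0, -0.42, 1]]

```text
t: 14.45
tcp_pos: [0.5554, -0.3104, 0.0948]
tool_rot: [0.688, 0.726, 0.0, 0.0]
force: [-0.4, -0.3, -1.7]
finger_gap: 0.669
```

Run:
```python
from h import *
s=snapshot('scene'); np.save('scene3.npy',s,allow_pickle=True)
cv2.imwrite('pics/f.png',cv2.resize(s['img'][110:270,290:460],None,fx=3.5,fy=3.5,interpolation=cv2.INTER_CUBIC)[:,:,::-1])
to([.5552,-.310,.10],3.2)
```

```text
t 14.5 tcp [ 0.5553 -0.3103  0.0947] turn [ 0.001  0.001 -0.002] shift [ 0.003 -0.001 -0.053] F [-0.22 -0.85 -1.99] gap 0.672
```

View pics/f.png

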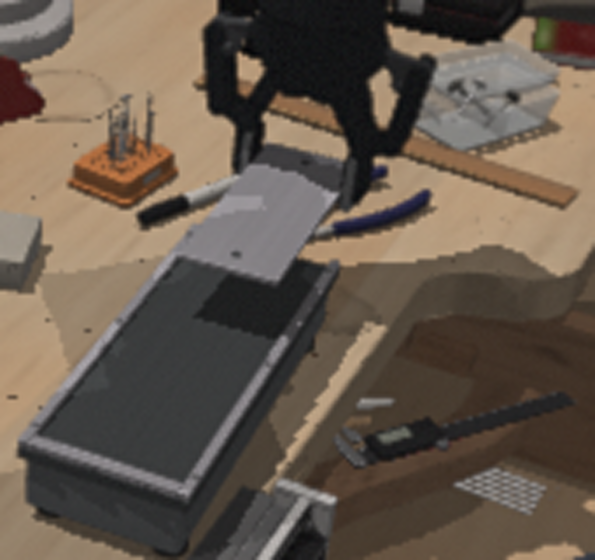

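The sheet is lifted, held by its end and close to level. I'll quantify its pitch and centre, and compute the transfer.

Run:
```python
from h import *
s=np.load('scene3.npy',allow_pickle=True).item(); P=grid(s); g=cv2.cvtColor(s['img'],cv2.COLOR_RGB2GRAY)
m=(s['depth']>0)&(P[...,2]>.075)&(P[...,2]<.12)&(g>95)&(P[...,0]>.5)&(P[...,0]<.61)&(P[...,1]<-.17)&(P[...,1]>-.30)
q=P[m]; A=np.c_[q[:,:2]-q[:,:2].mean(0),np.ones(len(q))]; c=np.linalg.lstsq(A,q[:,2],rcond=None)[0]
print(len(q),'slope x,y (rad)',c[:2].round(3),'z at centroid',c[2].round(4),q[:,:2].mean(0).round(4),'ymax',np.percentile(q[:,1],99.5).round(4))
k=np.load('top0.npy',allow_pickle=True).item(); print('glue/bottle approx',ray_plane(k,[[203,186],[300,181]],.09).round(3).tolist())
to([.5633,.1446,.125],-4.4)
```

```text
872 slope x,y (rad) [ 0.009 -0.013] z at centroid 0.094 [ 0.5523 -0.2373] ymax -0.1816
glue/bottle approx [[0.716, 0.14, 0.09], [0.724, -0.088, 0.09]]
t 14.5 tcp [ 0.5553 -0.3103  0.0947] turn [0.001 0.001 0.167] shift [ 4.538  0.327 -0.305] F [-0.22 -0.85 -1.99] gap 0.672
```

Emit:
move_arm:
  plan:
    - [[0, 0, 0, 0.04, 0, -0.08, 1], [0, 0, 0, 0.14, 0.01, -0.16, 1], [0, 0, 0, 0.28, 0.02, -0.24, 1], [0, 0, 0, 0.42, 0.03, -0.3, 1], [0, 0, 0, 0.57, 0.04, -0.33, 1], [0, 0, 0, 0.72, 0.05, -0.35, 1], [0, 0, 0, 0.86, 0.06, -0.35, 1], [0, 0, 0, 1.0, 0.07, -0.35, 1]]

```text
t: 15.5
tcp_pos: [0.5566, -0.2089, 0.1289]
tool_rot: [0.688, 0.726, -0.0, -0.0]
force: [0.2, 0.1, -1.3]
finger_gap: 0.671
```

Emit:
move_arm:
  plan:
    - [[0, 0, 0, 0.12, 0.01, 0, 1], [0, 0, 0, 0.25, 0.02, 0, 1], [0, 0, 0, 0.37, 0.03, 0, 1], [0, 0, 0, 0.5, 0.035, 0, 1], [0, 0, 0, 0.62, 0.04, 0, 1], [0, 0, 0, 0.75, 0.05, 0, 1], [0, 0, 0, 0.87, 0.06, 0, 1], [0, 0, 0, 1.0, 0.07, 0, 1]]

```text
t: 16.5
tcp_pos: [0.5584, -0.109, 0.1291]
tool_rot: [0.688, 0.726, 0.0, 0.0]
force: [-0.5, 0.4, -1.1]
finger_gap: 0.673
```

Emit:
move_arm:
  plan:
    - [[0, 0, 0, 0.12, 0.01, 0, 1], [0, 0, 0, 0.25, 0.02, 0, 1], [0, 0, 0, 0.37, 0.03, 0, 1], [0, 0, 0, 0.5, 0.035, 0, 1], [0, 0, 0, 0.62, 0.04, 0, 1], [0, 0, 0, 0.75, 0.05, 0, 1], [0, 0, 0, 0.87, 0.06, 0, 1], [0, 0, 0, 1.0, 0.07, 0, 1]]

```text
t: 17.5
tcp_pos: [0.5599, -0.0087, 0.1291]
tool_rot: [0.688, 0.726, 0.0, 0.0]
force: [-0.4, -0.3, -1.4]
finger_gap: 0.671
```

Emit:
move_arm:
  plan:
    - [[0, 0, 0.02, 0.12, 0.01, 0, 1], [0, 0, 0.04, 0.25, 0.02, 0, 1], [0, 0, 0.06, 0.37, 0.03, 0, 1], [0, 0, 0.08, 0.5, 0.035, 0, 1], [0, 0, 0.1, 0.62, 0.04, 0, 1], [0, 0, 0.12, 0.75, 0.05, 0, 1], [0, 0, 0.15, 0.87, 0.06, 0, 1], [0, 0, 0.168, 1.0, 0.07, 0, 1]]

```text
t: 18.5
tcp_pos: [0.5614, 0.0915, 0.1291]
tool_rot: [0.734, 0.679, -0.0, -0.0]
force: [-0.4, -0.4, -0.4]
finger_gap: 0.676
```

```bash
python3 -c "
from h import *
to([.5633,.1446,.085],-4.4)"
```

```text
t 18.5 tcp [0.5614 0.0915 0.1291] turn [-0.     0.    -0.003] shift [ 0.531 -0.023  0.441] F [-0.43 -0.36 -0.36] gap 0.676
```

Emit:
move_arm:
  plan:
    - [[0, 0, 0, 0.1, 0, 0, 1], [0, 0, 0, 0.2, -0.01, 0, 1], [0, 0, 0, 0.32, -0.01, 0.05, 1], [0, 0, 0, 0.43, -0.02, 0.12, 1], [0, 0, 0, 0.5, -0.02, 0.22, 1], [0, 0, 0, 0.53, -0.02, 0.32, 1], [0, 0, 0, 0.53, -0.02, 0.4, 1], [0, 0, 0, 0.53, -0.02, 0.44, 1]]

```text
t: 19.5
tcp_pos: [0.5632, 0.1434, 0.0842]
tool_rot: [0.734, 0.679, -0.001, -0.0]
force: [-0.7, -0.4, -0.6]
finger_gap: 0.671
```

Run:
```python
from h import *
s=snapshot('scene'); np.save('scene4.npy',s,allow_pickle=True)
t=snapshot('top'); np.save('top4.npy',t,allow_pickle=True)
a=cv2.resize(s['img'][240:390,160:320],None,fx=3,fy=3,interpolation=cv2.INTER_CUBIC)
b=cv2.resize(t['img'][210:290,130:240],(300,218))
b=cv2.copyMakeBorder(b,0,450-218,0,0,0)
cv2.imwrite('pics/g.png',np.hstack([a,b])[:,:,::-1])
P=grid(s); g=cv2.cvtColor(s['img'],cv2.COLOR_RGB2GRAY); hs=cv2.cvtColor(s['img'],cv2.COLOR_RGB2HSV)
m=(s['depth']>0)&(P[...,2]>.072)&(P[...,2]<.10)&(g>80)&(hs[...,1]<60)&(abs(P[...,0]-.57)<.06)&(P[...,1]>.16)&(P[...,1]<.32)
q=P[m]; r=cv2.minAreaRect((q[:,:2]*1000).astype(np.float32)); print(len(q),r,q[:,2].mean(),'y99.5',np.percentile(q[:,1],99.5))
to([.5633,.1446,.0486],-4.4)
```

```text
2679 ((568.9555053710938, 215.3151092529297), (114.2842025756836, 61.337791442871094), 85.64401245117188) 0.08362764685919417 y99.5 0.27248745592384144
t 19.6 tcp [0.5633 0.1434 0.0845] turn [-0.001  0.    -0.002] shift [ 0.012 -0.     0.359] F [-0.15 -0.52 -0.85] gap 0.673
```

View pics/g.png

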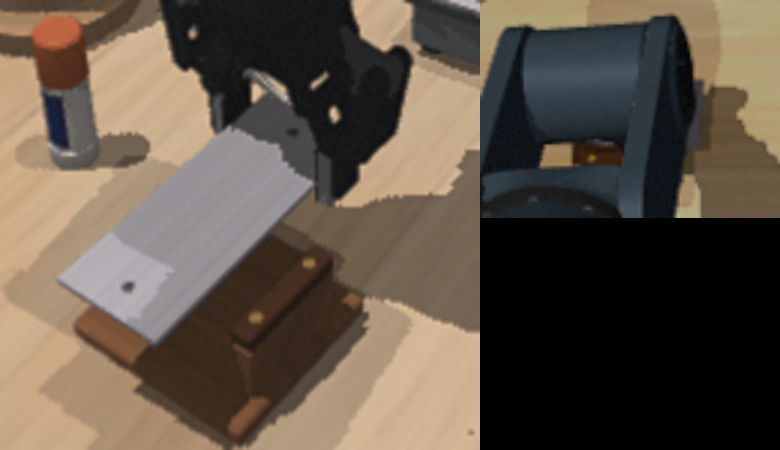

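The sheet is level and its axis passes within 1 mm of the rest's centre. Its far end is at y=0.2725, which puts the centre at about 0.198. I'll lower it gently.

Emit:
move_arm:
  plan:
    - [[0, 0, 0, 0, 0, 0.05, 1], [0, 0, 0, 0, 0, 0.11, 1], [0, 0, 0, 0, 0, 0.17, 1], [0, 0, 0, 0, 0, 0.22, 1], [0, 0, 0, 0, 0, 0.26, 1], [0, 0, 0, 0, 0, 0.29, 1], [0, 0, 0, 0, 0, 0.31, 1], [0, 0, 0, 0, 0, 0.325, 1]]

```text
t: 20.6
tcp_pos: [0.5636, 0.1437, 0.0526]
tool_rot: [0.734, 0.679, 0.0, 0.0]
force: [-0.9, 0.9, -1.6]
finger_gap: 0.675
```

Emit:
move_arm:
  plan:
    - [[0, 0, 0, 0, 0, 0, 1], [0, 0, 0, 0, 0, 0.01, 1], [0, 0, 0, 0, 0, 0.01, 1], [0, 0, 0, 0, 0, 0.02, 1], [0, 0, 0, 0, 0, 0.02, 1], [0, 0, 0, 0, 0, 0.025, 1], [0, 0, 0, 0, 0, 0.025, 1], [0, 0, 0, 0, 0, 0.025, 1]]

```text
t: 21.6
tcp_pos: [0.5636, 0.1437, 0.0501]
tool_rot: [0.734, 0.679, 0.0, 0.0]
force: [-0.1, -0.9, -0.0]
finger_gap: 0.677
```

Emit:
move_arm:
  plan:
    - [[0, 0, 0, 0, 0, 0.005, 1], [0, 0, 0, 0, 0, 0.005, 1], [0, 0, 0, 0, 0, 0.01, 1], [0, 0, 0, 0, 0, 0.01, 1], [0, 0, 0, 0, 0, 0.015, 1], [0, 0, 0, 0, 0, 0.015, 1], [0, 0, 0, 0, 0, 0.015, 1], [0, 0, 0, 0, 0, 0.015, 1]]

```text
t: 22.6
tcp_pos: [0.5635, 0.1437, 0.0489]
tool_rot: [0.734, 0.679, 0.0, 0.0]
force: [-1.1, 0.6, 5.0]
finger_gap: 0.678
```

Contact is felt at the rest. I'll release, then rise.

Emit:
move_arm:
  plan:
    - [[0, 0, 0, 0, 0, -0.003, 1], [0, 0, 0, 0, 0, -0.003, 0.3], [0, 0, 0, 0, 0, -0.003, 0.2], [0, 0, 0, 0, 0, -0.003, 0.1], [0, 0, 0, 0, 0, -0.003, 0], [0, 0, 0, 0, 0, -0.003, 0], [0, 0, 0, 0, 0, -0.003, 0], [0, 0, 0, 0, 0, -0.003, 0]]

```text
t: 23.6
tcp_pos: [0.5635, 0.1437, 0.0489]
tool_rot: [0.734, 0.679, -0.0, -0.0]
force: [-0.2, 0.3, -0.2]
finger_gap: 1.002
```

Emit:
move_arm:
  plan:
    - [[0, 0, 0, 0, 0, -0.05, 0], [0, 0, 0, 0, 0, -0.15, 0], [0, 0, 0, 0, 0, -0.3, 0], [0, 0, 0, 0, 0, -0.45, 0], [0, 0, 0, 0, 0, -0.6, 0], [0, 0, 0, 0, 0, -0.75, 0], [0, 0, 0, 0, 0, -0.9, 0], [0, 0, 0, 0, 0, -1, 0]]

```text
t: 24.6
tcp_pos: [0.5638, 0.1438, 0.1502]
tool_rot: [0.734, 0.679, 0.0, 0.0]
force: [0.7, 0.7, -0.1]
finger_gap: 1.001
```

Run:
```python
from h import *
s=snapshot('scene')
cv2.imwrite('pics/h.png',cv2.resize(s['img'][220:390,140:330],None,fx=3.2,fy=3.2,interpolation=cv2.INTER_CUBIC)[:,:,::-1])
P=grid(s); g=cv2.cvtColor(s['img'],cv2.COLOR_RGB2GRAY); hs=cv2.cvtColor(s['img'],cv2.COLOR_RGB2HSV)
m=(s['depth']>0)&(P[...,2]>.04)&(P[...,2]<.06)&(hs[...,1]<60)&(abs(P[...,0]-.57)<.045)&(P[...,1]>.11)&(P[...,1]<.3)
m=cv2.morphologyEx(m.astype(np.uint8),cv2.MORPH_OPEN,np.ones((3,3)))>0
q=P[m]; r=cv2.minAreaRect((q[:,:2]*1000).astype(np.float32)); A=np.c_[q[:,:2]-q[:,:2].mean(0),np.ones(len(q))]
print(len(q),r,'slopes,z',np.linalg.lstsq(A,q[:,2],rcond=None)[0].round(4))
to([.5633,.1446,.15],-4.4)
```

```text
3380 ((569.7962646484375, 197.16683959960938), (151.5216522216797, 64.81721496582031), 85.78707122802734) slopes,z [ 0.0017 -0.0013  0.0493]
t 24.65 tcp [0.5644 0.1438 0.1511] turn [ 0.004 -0.001 -0.001] shift [ 0.007 -0.012  0.011] F [-0.53  0.75  0.36] gap 0.997
```

View pics/h.png

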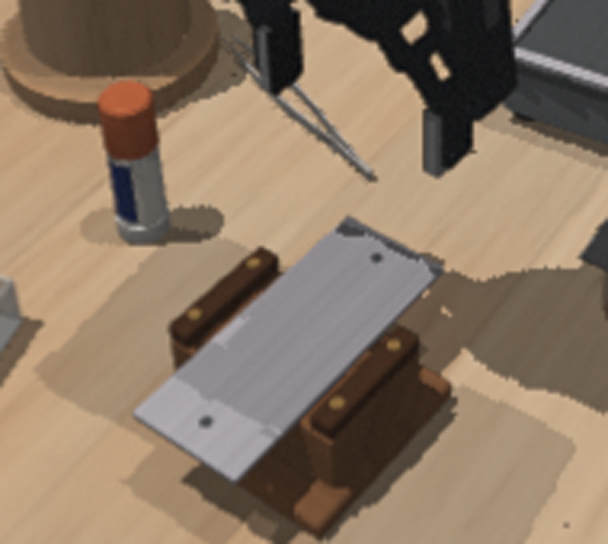

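The sheet lies flat between the two strips, overhanging both ends. The gripper is clear above it and the glue stick is standing, so I'm handing in.

```bash
python3 -c "
from station import manip
print(manip.sign_off())"
```

```text
the job is handed in; nothing more can be done
None
```

I slid the sheet out with two fingertips behind its back end until about 5 cm hung over the open end. I then gripped that end at 80 N, lifted the sheet level, carried it to the rest, lowered it until I felt contact and let go. I handed in at about 24.7 s of the 45 s allowed.

**Last checks, from the scene camera:**
- **Position:** the sheet's centre is at about (0.570, 0.197) m. The top camera put the rest's centre at (0.567, 0.198) m, so the offset is about 2–3 mm across the strips and 1 mm along them. That is close to the 2 mm calibration error. The measured width came out at 65 mm instead of 60, so the across figure is the looser one.
- **Lie:** the sheet is flat, with slopes under 0.002 rad, and aligned with the strips within about 0.01 rad. Its top measured at 0.049 m, about 1 mm under the expected 0.050 m.
- **Robot:** the gripper is open and stands about 10 cm above the sheet. The force readings were about 1 N or less, which is at noise level.
- **Glue stick and bottle:** the glue stick is standing in the last picture. The bottle was not in that view and I did not re-measure it, but the gripper and sheet stayed well clear of it.

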